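# Unpin the forming block, park the pin and tip the block over

### The job

The slanting stop pin in the turning stand keeps the wooden forming block from being tipped. Draw the pin all the way out of its bore and hang it upright in the notch of the separate park post: lower it gently, without forcing it, until you feel its collar bear on the fork behind the small lips, and only then let go. Then push the block against the edge of the raised deck so that it tips over and lies flat on the deck with its two hollows facing up; do not drop the pin, and leave the other things on the bench where they are.

Things in the scene. Friction and masses are not known exactly. Their poses are not given: they have to be found in the camera images.
- pin_grip (a point): centre of the flat dark steel grip of the loose stop pin (0.11 to 0.19 kg): a plate 10 mm thick (x), 36 wide (y), 40 long (z). z runs along the pin, away from its tip. At the start the pin leans 30 degrees from vertical, grip end towards the robot, so the flat faces look up-and-away and down-and-back: to take it across its thickness the tool must lean with it
- pin_collar (a point): centre of the underside of the pin's round collar, 30 mm below pin_grip along z; axes as pin_grip. Collar 28 mm in diameter, 6 mm thick, with a neck 4 mm long between it and the grip. Below it the shank, 12 mm in diameter, 110 mm long
- pin_tip (a point): centre of the chamfered tip of the pin's shank, 140 mm below pin_grip along z; axes as pin_grip
- bore_block: steel block 32 x 32 x 26 mm on a column of the turning stand; origin: centre of the bore's lower mouth; z: up the bore, leaning 30 degrees to the robot; upper mouth at z = 26 mm, where the collar rests at the start. Bore 14 mm wide. A sprung shoe in it rubs on the shank: drawing takes 3 to 12 N. The tip is free of the bore after 110 mm of travel. A spring cap juts out 9 mm at -y
- notch_seat (a point): park post (fixed), a fork with its top 126 mm above the bench: point at the height of the fork's top where the underside of the pin's collar belongs. z up; x along the notch, from its open mouth (roughly towards the robot) to its closed end at x = +8 mm, behind which is a column (x = 19 to 35). Notch 17 mm wide (y), arms 14 mm thick in z
- park_post: the park post's foot on the bench, below notch_seat, same axes. In mm from the seat: the mouth of the notch is at x = -23, flared cheeks reach to -32; on each arm a lip stands 4 mm above the fork's top from x = -23 to -18: the collar must pass above the lips and then be lowered behind them. Nothing of the post is higher than the lips
- block_center (a point): centre of the loose hardwood forming block, 50 x 50 x 90 mm (x, y, z), 0.2 to 0.4 kg. It stands on end on the base plate of the turning stand, 8 mm above the bench. Its +y side carries two round hollows 7 mm deep, 30 and 18 mm in diameter, centred 24 and 59 mm above its foot
- fence_edge (a point): middle of the fence's upper edge, 16 mm above the bench (fixed): the edge of a deck 8 mm higher than the plate under the block. z up, x along the edge (-32 to 48 mm), y square to it: the block stands at +y, 2 to 14 mm from the fence; the deck reaches 88 mm to -y. The slanted pin crosses over the deck at x = -50 to -8, column and bore block stand at x below -34
- lying_spot (a point): point 25 mm above the deck where the centre of the block lies, to within some 15 mm, after tipping; axes as fence_edge
- charcoal_block: bystander: black charcoal block 51 x 71 x 26 mm, origin under its centre
- flux_jar: bystander: jar with a blue lid, 59 mm in diameter, 60 mm high, origin under its centre
- cutters: bystander: pliers with blue handles 40 x 130 x 11 mm lying on the bench, origin under the centre
- tape_roll: bystander: blue tape roll, 57 mm in diameter, 24 mm high, origin under its centre

How it is judged:
On the way, in this order (a step that is already met when the one before it is completed fails the run):
1. the pin is drawn all the way out of its bore (z of pin_tip in the frame of bore_block above 0.027 m), for 0.05 s.
2. the pin, still held in the fingers, bears on the fork with its collar down in the notch (horizontal distance between pin_collar and notch_seat below 0.007 m and z of pin_collar in the frame of notch_seat between -0.003 and 0.003 m and angle between pin_grip's own z axis and vertical below 0.15 rad and contact force between pin and park_post above 0.5 N and contact force between the fingers and pin above 1 N), for 0.05 s.
3. the pin hangs upright in the notch of the park post, its collar on the fork behind the lips, released (horizontal distance between pin_collar and notch_seat below 0.007 m and z of pin_collar in the frame of notch_seat between -0.003 and 0.003 m and angle between pin_grip's own z axis and vertical below 0.15 rad and contact force between the fingers and pin below 0.1 N), for 0.2 s.
4. the block has been tipped onto the deck, hollows up (angle between block_center's own y axis and vertical below 0.08 rad and distance between block_center and lying_spot below 0.03 m), for 0.2 s.
At the end, for the whole second after the job is handed in: The pin hangs in the park post's notch within 9 degrees of upright, its collar within 7 mm of the seat sideways and 3 mm in height; the forming block lies flat on the deck (within 5 degrees), hollows up, its centre within 30 mm of the lying spot (all of step 4 and horizontal distance between pin_collar and notch_seat below 0.007 m and z of pin_collar in the frame of notch_seat between -0.003 and 0.003 m and angle between pin_grip's own z axis and vertical below 0.15 rad); the robot touches nothing.
It fails at once if the pin is dropped onto the bench or the stand (height (world z) of pin_grip below 0.09 m).
It fails at once if the pin is forced against the park post with more than 35 N (contact force between pin and park_post above 35 N).
It fails at once if a bystander is moved by more than 30 mm (distance of any of charcoal_block, flux_jar, cutters, tape_roll from where it was at the start of the episode above 0.03 m).
It also fails if it takes over 51 s, if anything falls off the work surface, if the arm or the gripper's body presses on something with over 40 N, if the wrist force passes 120 N, or if a joint passes its speed limit or range.

### The arm

A 7-joint arm with a two-finger parallel gripper is mounted at the origin on a cart in front of the work surface, level with it; the furniture and walls round the work are solid. World frame = base frame: x ahead of the robot, y to its left, z up, the work surface at z = 0. Lengths are in m, angles in rad, forces in N, time in s.
With the tool pointing down it reaches from about 0.35 to 0.9 m from the base axis. Payload 19.9 kg.
Tool frame: the origin (TCP) lies between the finger pads; the fingertips stand ahead of it and the grasp point (between the pads) lies 8 mm behind it (bot.tip_reach is the z of the fingertips in the tool frame, in m); z points along the fingers, y is the line along which they close (so a half turn about z gives the same grasp; the last joint's range is limited). The gripper opens to 85 mm and grips with 20 to 120 N. Pads are 22 mm wide; open, the fingers measure 114 mm over their backs; the gripper's body (76 mm by 85 mm) begins 54 mm behind the grasp point. The pads swing forward as they close: fully open they stand 13 mm farther back than shut.
Start: joints at [1.196, 0.417, -0.01, 1.614, 0.005, 1.111, -0.053], TCP at [0.204, -0.591, 0.242] pointing down, gripper open.
Joint ranges: [-2.81, 2.81], [-0.39, 2.02], [-1.27, 1.25], [0.06, 2.57], [-1.19, 4.33], [0.19, 2], [-2.82, 2.82]. Speed limits (rad/s): [1.89, 1.89, 2.39, 2.39, 3.01, 3.01, 3.01].

### API

Orientations are given as a unit quaternion [w, x, y, z].
In Python, from station import bot gives the robot as it stands.
- The arm moves only by the tool arm_command, never from a script. Its argument "motion" is a list that holds one entry, the list of rows, each a list of 5 numbers: the shift along the world's x, y, z as a fraction of full scale, then the turn about the world's z as a fraction of full scale, then the opening, from -1 (shut) to 1 (fully open). A call has 1 to 10 rows; each row shifts and turns the commanded pose from where the row before left it; what a row does not reach is not made up. Full scale, the value 1, is 0.5 m for a shift and 4 degrees for a turn. A row lasts 1/12 s, in which the tool goes at most 41.7 mm and 7.16 degrees, less where a joint would pass 70% of its speed; a pose out of reach is approached as far as the arm can. A call with a number of a shift or a turn outside -1 to 1 is refused whole. A call with a gripper value outside its range is refused whole. The fingers move at their own pace and stop on an object; "squeeze" is the grip in N (left out, the last holds). Time passes only in rows, so rows that do not move let the fingers close. It gives the time, the measured TCP pose, the force, the opening and the grip force at its end, in the units of the state.
- bot.read_state(): the state, without advancing time (a new reading comes with each control period).
- bot.snapshot(name): name is "side" or "top" or "wrist"; returns a dict with "color" (400x640x3 uint8, red, green, blue), "intrinsics" (3x3 intrinsics, pixels), "pose" (4x4, takes a point from camera to world coordinates). Camera axes: x right, y up, looking along -z (the intrinsics and any distortion apply to the point x, -y, -z); pixel columns grow to the right and rows downward; lengths in m; the calibration is good to about 2 mm. The wrist camera is an equidistant fisheye: a pixel r from the principal point sees the ray r / f radians off the axis. A picture is of the moment at which its call begins. There is no depth.
- bot.finish_job(): hands the job in; it is judged then, once.
The state is a dict: "time": time; "joints": joint angles; "dq": joint speeds; "effort": joint torques, N m; "tcp_pos": TCP position; "tool_rot": TCP orientation; "force": force on the tool from outside, world axes, zero at the start; "moment": the same for the moment, N m; "finger_gap": finger opening in m; "grasp_force": force on a finger pad.
Only numpy, scipy, OpenCV 4.12 (cv2) and the standard library are available. Lean on these libraries where they do the work, as an engineer would, in place of code of your own. Each camera call takes 0.05 s, during which the arm holds its last target. There are 200 camera calls.

## Working session

There is one attempt and no reset: what is moved stays moved. The work goes in short steps, Python scripts to look and compute and a tool call to move; the robot and the scene stay as the last step left them, time stands still between calls to the robot, and variables do not carry over. Pictures are saved under pics/ and viewed, at most 10 in all, crops included, and the job is handed in when it is done.

Besides the shell and the picture viewer there is one more tool, called after ">>>" by a JSON object that holds its "op" and its "data". arm_command: Moves the arm, as the interface text tells. Its arguments: {"type":"object","properties":{"motion":{"type":"array","items":{"type":"array","items":{"type":"array","items":{"type":"number"}}}},"squeeze":{"type":"number"}},"required":["motion"]}

```bash
mkdir -p pics
python3 - <<'E'
from station import bot
import cv2,pickle
D={}
for n in ("side","top"):
    s=bot.snapshot(n); D[n]=s; cv2.imwrite(f"pics/{n}0.png",s["color"][:,:,::-1])
    print(n,s["intrinsics"].tolist(),s["pose"].round(4).tolist())
pickle.dump(D,open("d.pkl","wb"))
st=bot.read_state();print({k:st[k] for k in("time","tcp_pos","tool_rot","force","finger_gap")},bot.tip_reach)
E
```

```text
side [[366.2277743161633, 0.0, 321.4546924598712], [0.0, 366.2277743161633, 200.04526672743756], [0.0, 0.0, 1.0]] [[0.8451, 0.3071, -0.4376, 0.2841], [-0.5341, 0.4511, -0.715, -0.7445], [-0.0222, 0.838, 0.5453, 0.5651], [0.0, 0.0, 0.0, 1.0]]
top [[516.3917191225189, 0.0, 315.73691353734665], [0.0, 516.3917191225189, 200.57977906585234], [0.0, 0.0, 1.0]] [[-0.0128, 0.9832, -0.1822, 0.4537], [-0.9998, -0.0148, -0.0098, -0.1704], [-0.0123, 0.182, 0.9832, 1.1278], [0.0, 0.0, 0.0, 1.0]]
{'time': 0.1, 'tcp_pos': array([ 0.20411652, -0.59039433,  0.24171028]), 'tool_rot': array([-5.58604488e-04,  9.86180131e-01,  1.65675650e-01, -1.28988612e-04]), 'force': array([-0.92778916,  0.47844973,  0.20905008]), 'finger_gap': 0.08539810489153934} 0.011
```

View pics/top0.png

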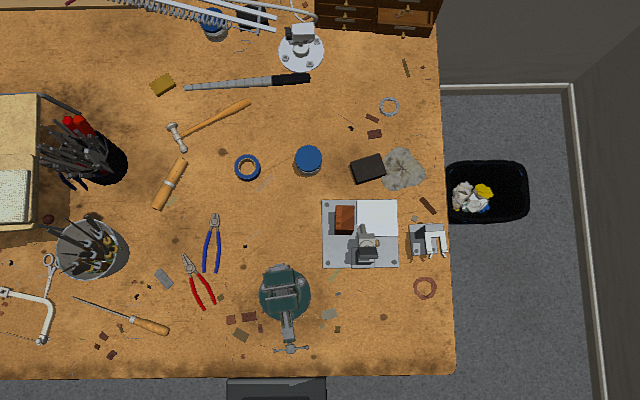

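View pics/side0.png

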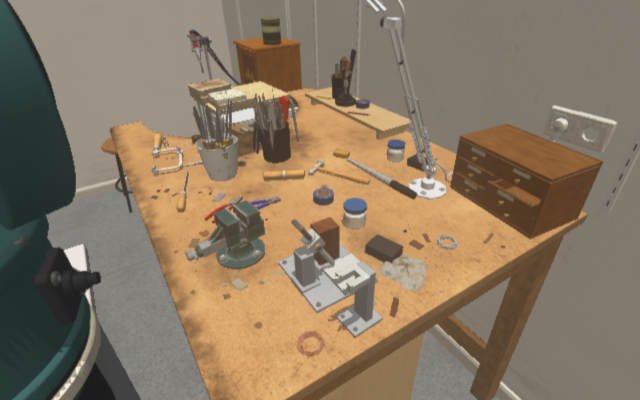

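The top view shows the stand at about (360,233), with the block at (345,219), the pin grip near (366,253) and the park post at (428,240). In the side view the stand is at (325,265) and the post at (360,305). I'll enlarge both.

Run:
```python
import cv2
a=cv2.imread("pics/top0.png")[190:280,315:455]; b=cv2.imread("pics/side0.png")[205:335,272:392]
cv2.imwrite("pics/topc.png",cv2.resize(a,None,fx=5.7,fy=5.7,interpolation=cv2.INTER_CUBIC))
cv2.imwrite("pics/sidec.png",cv2.resize(b,None,fx=4.6,fy=4.6,interpolation=cv2.INTER_CUBIC))
```

```text
(no output)
```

View pics/topc.png

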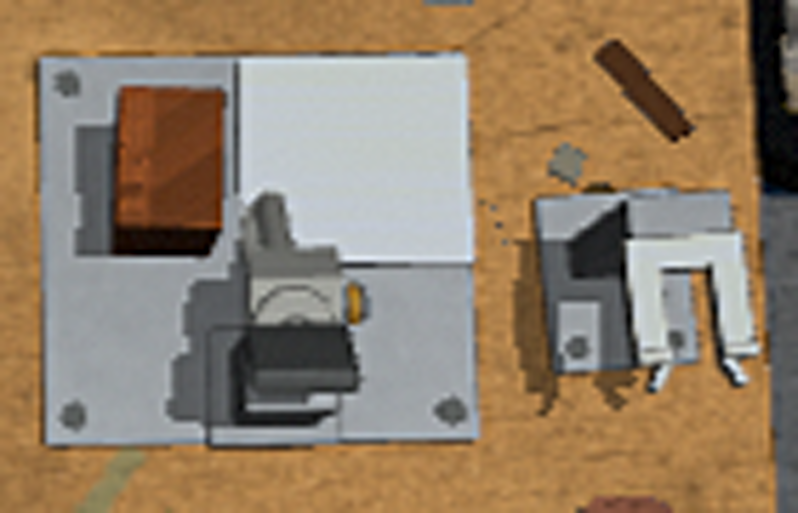

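View pics/sidec.png

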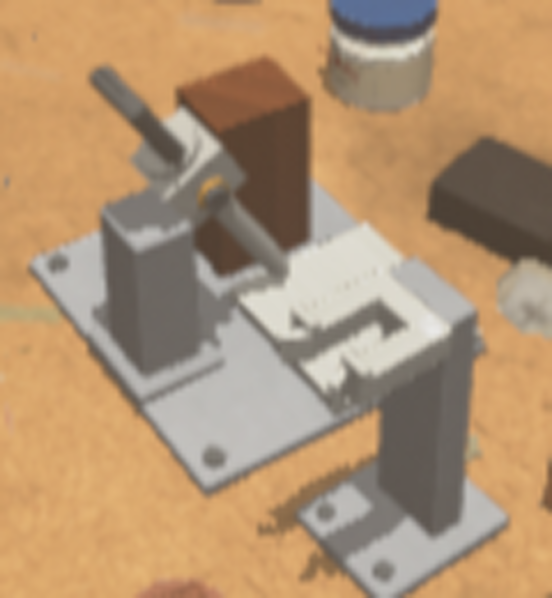

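```bash
cat > h.py <<'E'
import numpy as np,pickle
D=pickle.load(open("d.pkl","rb"))
def px(n,c): return (315+c[0]/5.7,190+c[1]/5.7) if n=="top" else (272+c[0]/4.6,205+c[1]/4.6)
def ray(n,uv):
    K,T=D[n]["intrinsics"],D[n]["pose"]
    d=np.array([(uv[0]-K[0,2])/K[0,0],-(uv[1]-K[1,2])/K[1,1],-1])
    d=T[:3,:3]@d; return T[:3,3],d/np.linalg.norm(d)
def atz(n,c,z):
    o,d=ray(n,px(n,c)); return (o+d*(z-o[2])/d[2])
def tri(ct,cs):
    o1,d1=ray("top",px("top",ct)); o2,d2=ray("side",px("side",cs))
    s=np.linalg.lstsq(np.c_[d1,-d2],o2-o1,rcond=None)[0]
    a,b=o1+s[0]*d1,o2+s[1]*d2; return (a+b)/2,np.linalg.norm(a-b)
E
python3 - <<'E'
from h import *
np.set_printoptions(precision=4,suppress=True)
for l,c,z in [("deckA",(466,53),.016),("deckB",(473,263),.016),("fenceC",(240,57),.016)]+[("blk",c,.098) for c in((120,87),(223,90),(221,228),(117,228))]+[("fork",c,.126) for c in ((625,238),(742,234),(755,352),(640,360),(668,270),(710,267),(722,355))]+[("plate",c,.008) for c in((38,57),(45,445),(478,440))]: print(l,atz("top",c,z)[:2])
for c in ((178,92),(268,57),(310,98),(222,135)): print("sblk",atz("side",c,.098)[:2])
for c in ((395,262),(475,310),(240,298),(328,395),(410,325),(375,303)): print("sfork",atz("side",c,.126)[:2])
print("end",tri((302,378),(102,78)));print("tip",tri((268,200),(283,268)))
E
```

```text
deckA [ 0.6599 -0.3365]
deckB [ 0.579  -0.3358]
fenceC [ 0.6596 -0.2499]
blk [ 0.6342 -0.2012]
blk [ 0.6326 -0.2377]
blk [ 0.5833 -0.2357]
blk [ 0.5839 -0.1991]
fork [ 0.5744 -0.3716]
fork [ 0.5752 -0.4115]
fork [ 0.5349 -0.4136]
fork [ 0.5328 -0.3746]
fork [ 0.5632 -0.3857]
fork [ 0.5641 -0.4   ]
fork [ 0.5341 -0.4024]
plate [ 0.6623 -0.1724]
plate [ 0.5132 -0.1728]
plate [ 0.5128 -0.3361]
sblk [ 0.5882 -0.2011]
sblk [ 0.6378 -0.2014]
sblk [ 0.636  -0.2388]
sblk [ 0.5882 -0.2393]
sfork [ 0.5833 -0.3713]
sfork [ 0.5922 -0.4079]
sfork [ 0.5241 -0.3551]
sfork [ 0.5238 -0.412 ]
sfork [ 0.5678 -0.4008]
sfork [ 0.564  -0.3848]
end (array([ 0.5243, -0.256 ,  0.1664]), np.float64(0.002045603650467576))
tip (array([ 0.6048, -0.2592,  0.0247]), np.float64(0.003997434371292672))
```

The block stands about 12 mm from the fence (edge at y≈-0.250). The pin grip is near (0.5345, -0.257, 0.1475), leaning 30° in the x-z plane, and the seat is near (0.5565, -0.3925). The tool can't lean, so I'll grip the pin across its 36 mm width and stand it upright in the fingers later.

>>> {"op": "arm_command", "data": {"motion": [[[0.055,0.056,0,-0.95,1],[0.055,0.056,0,-0.95,1],[0.055,0.056,0,-0.95,1],[0.055,0.056,0,-0.95,1],[0.055,0.056,0,-0.95,1],[0.055,0.056,0,0,1],[0.055,0.056,0,0,1],[0.055,0.056,0,0,1],[0.055,0.056,0,0,1],[0.055,0.056,0,0,1]]], "squeeze": 40}}

```text
time: 0.93
tcp_pos: [0.4801, -0.309, 0.2422]
tool_rot: [-0.0, 1.0, 0.001, -0.0]
force: [0.5, -0.7, 0.0]
finger_gap: 0.0854
grasp_force: 0.0
```

>>> {"op": "arm_command", "data": {"motion": [[[0.035,0.035,-0.02,0,1],[0.035,0.035,-0.02,0,1],[0.034,0.034,-0.02,0,1],[0,0,0,0,1],[0,0,0,0,1],[0,0,0,0,1]]]}}

```text
time: 1.43
tcp_pos: [0.5307, -0.2593, 0.2122]
tool_rot: [0.0, 1.0, 0.0, -0.0]
force: [-0.6, -0.6, -0.3]
finger_gap: 0.0855
grasp_force: 0.0
```

Run:
```python
from station import bot
import cv2,pickle
s=bot.snapshot("wrist"); cv2.imwrite("pics/w1.png",s["color"][:,:,::-1])
pickle.dump(s,open("w1.pkl","wb")); print(s["intrinsics"],s["pose"].round(4),bot.read_state()["tcp_pos"])
```

```text
[[309.70691629   0.         318.20971685]
 [  0.         309.70691629 204.81092529]
 [  0.           0.           1.        ]] [[-1.000e-04  9.653e-01  2.610e-01  5.962e-01]
 [-1.000e+00 -3.000e-04  7.000e-04 -2.598e-01]
 [ 8.000e-04 -2.610e-01  9.653e-01  3.433e-01]
 [ 0.000e+00  0.000e+00  0.000e+00  1.000e+00]] [ 0.53062122 -0.25966713  0.21244645]
```

View pics/w1.png

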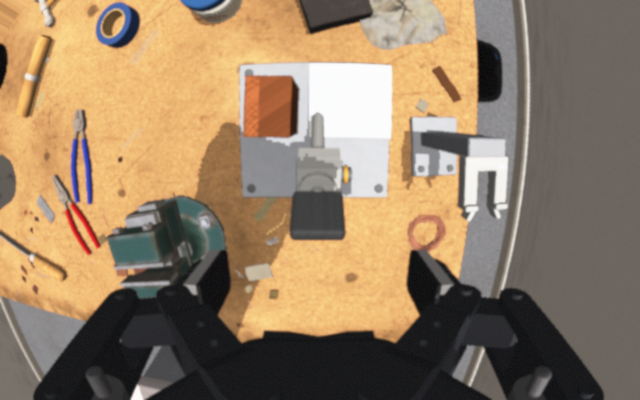

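The wrist view shows the grip end centred at u≈317, so its y is about -0.2595, midway between the open fingers. The notch is at (487,185). I'll descend and close.

>>> {"op": "arm_command", "data": {"motion": [[[0.001,0,-0.033,0,1],[0.001,0,-0.033,0,1],[0.001,0,-0.033,0,1],[0,0,-0.033,0,1],[0,0,0,0,1],[0,0,0,0,1],[0,0,0,0,-0.1],[0,0,0,0,-0.5],[0,0,0,0,-1],[0,0,0,0,-1]]]}}

```text
time: 2.32
tcp_pos: [0.5329, -0.2589, 0.147]
tool_rot: [0.0, 1.0, 0.001, 0.0]
force: [-0.3, 0.1, -0.2]
finger_gap: 0.039
grasp_force: 0.0
```

Run:
```python
import numpy as np,pickle,cv2
s=pickle.load(open("w1.pkl","rb"));K,T=s["intrinsics"],s["pose"]
def f(u,v,z):
    d=cv2.fisheye.undistortPoints(np.array([[[u,v]]],float),K,np.zeros(4))[0,0]
    d=T[:3,:3]@np.array([d[0],-d[1],-1]); return (T[:3,3]+d*(z-T[2,3])/d[2]).round(4)[:2]
for c in((465,158),(507,158),(475,167),(498,167),(474,207),(496,207)):print(c,f(*c,.126))
for c in((246,77),(292,77),(296,136),(246,136)):print("blk",f(*c,.098))
i=cv2.imread("pics/w1.png")[130:230,400:540];cv2.imwrite("pics/w1c.png",cv2.resize(i,None,fx=5,fy=5,interpolation=2))
```

```text
(465, 158) [ 0.5742 -0.3715]
(507, 158) [ 0.5763 -0.4116]
(475, 167) [ 0.5676 -0.3811]
(498, 167) [ 0.5686 -0.4032]
(474, 207) [ 0.5355 -0.3842]
(496, 207) [ 0.5355 -0.4059]
blk [ 0.6347 -0.2028]
blk [ 0.6331 -0.2395]
blk [ 0.586  -0.2425]
blk [ 0.5869 -0.2022]
```

View pics/w1c.png

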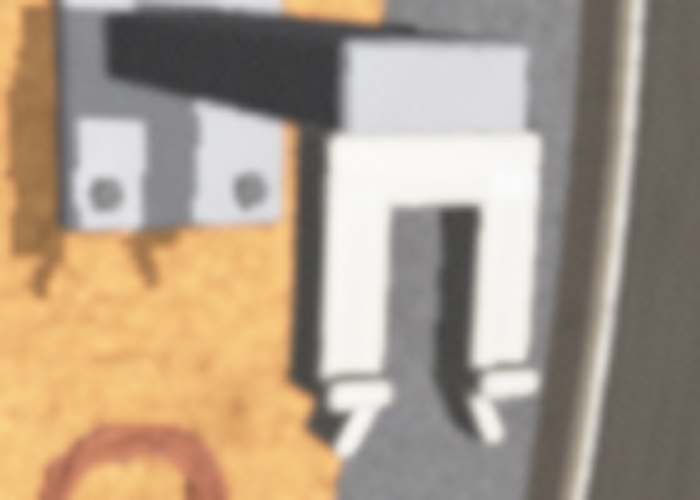

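The crop shows the closed end of the notch at full-image (477.6..496, 171) and the mouth at v≈209. The fingers are nearly closed, so I'll finish the grip.

>>> {"op": "arm_command", "data": {"motion": [[[0,0,0,0,-1],[0,0,0,0,-1],[0,0,0,0,-1],[0,0,0,0,-1]]]}}

```text
time: 2.65
tcp_pos: [0.5329, -0.2588, 0.147]
tool_rot: [0.0, 1.0, 0.001, 0.0]
force: [-2.7, 1.7, 7.2]
finger_gap: 0.0354
grasp_force: 39.3
```

Run:
```python
import numpy as np,pickle,cv2
s=pickle.load(open("w1.pkl","rb"));K,T=s["intrinsics"],s["pose"]
def f(u,v,z):
    d=cv2.fisheye.undistortPoints(np.array([[[u,v]]],float),K,np.zeros(4))[0,0]
    d=T[:3,:3]@np.array([d[0],-d[1],-1]); return (T[:3,3]+d*(z-T[2,3])/d[2]).round(4)[:2]
for c in((477.6,171),(496,171),(477,209),(495,209),(465.6,157),(508,157),(464,206),(505.5,203)):print(c,f(*c,.126))
```

```text
(477.6, 171) [ 0.5646 -0.3839]
(496, 171) [ 0.5652 -0.4016]
(477, 209) [ 0.5339 -0.3873]
(495, 209) [ 0.5338 -0.4052]
(465.6, 157) [ 0.575 -0.372]
(508, 157) [ 0.5772 -0.4125]
(464, 206) [ 0.5364 -0.3747]
(505.5, 203) [ 0.5389 -0.4154]
```

>>> {"op": "arm_command", "data": {"motion": [[[-0.01,0,0.01732,0,-1],[-0.01,0,0.01732,0,-1],[-0.01,0,0.01732,0,-1],[-0.01,0,0.01732,0,-1],[-0.01,0,0.01732,0,-1],[-0.01,0,0.01732,0,-1],[-0.01,0,0.01732,0,-1],[-0.01,0,0.01732,0,-1],[-0.01,0,0.01732,0,-1],[-0.01,0,0.01732,0,-1]]]}}

```text
time: 3.48
tcp_pos: [0.4821, -0.2587, 0.2337]
tool_rot: [-0.0, 1.0, 0.001, -0.0]
force: [1.1, -2.4, -2.7]
finger_gap: 0.0353
grasp_force: 41.2
```

Run:
```python
from station import bot
import cv2
s=bot.snapshot("side")["color"][100:320,200:420,::-1]; cv2.imwrite("pics/s2.png",cv2.resize(s,None,fx=2.7,fy=2.7,interpolation=2))
st=bot.read_state();print(st["tcp_pos"],st["force"],st["finger_gap"],st["grasp_force"])
```

```text
[ 0.48183591 -0.25909023  0.23540102] [ 2.09464621 -0.89604009  1.82702031] 0.03499182573040973 41.31841242313385
```

View pics/s2.png

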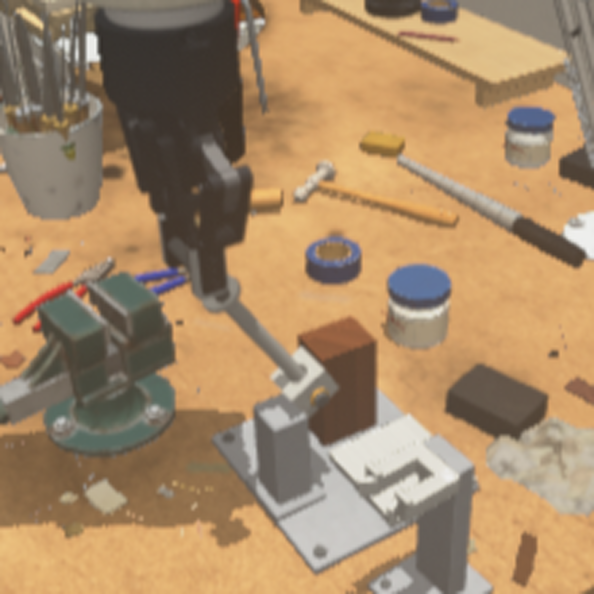

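The picture shows the pin drawn about 102 mm, with the tip still in the bore block at about (305,370). I'll draw it to 109 mm, then swing it upright about its tip against the rim of the bore.

>>> {"op": "arm_command", "data": {"motion": [[[-0.0068,0,0.012,0,-1],[0,0,0,0,-1],[0.0131,0,0.0084,0,-1],[0.0131,0,0.0084,0,-1],[0.0145,0,0.0054,0,-1],[0.0145,0,0.0054,0,-1],[0.0151,0,0.0042,0,-1],[0.0151,0,0.0042,0,-1],[0.0153,0,0.0027,0,-1],[0.0153,0,0.0027,0,-1]]], "squeeze": 30}}

```text
time: 4.37
tcp_pos: [0.5381, -0.2586, 0.2596]
tool_rot: [-0.0, 1.0, 0.001, -0.0]
force: [-2.3, -0.2, -0.0]
finger_gap: 0.0356
grasp_force: 42.5
```

>>> {"op": "arm_command", "data": {"motion": [[[0.0155,0,0.0015,0,-1],[0.0155,0,0.0015,0,-1],[0,0,0,0,-1]]]}}

```text
time: 4.62
tcp_pos: [0.5542, -0.2584, 0.2609]
tool_rot: [-0.0, 1.0, 0.001, 0.0]
force: [-0.9, -0.4, -0.5]
finger_gap: 0.0349
grasp_force: 43.2
```

Run:
```python
from station import bot
import cv2,pickle
S=bot.snapshot("side");pickle.dump(S,open("s3.pkl","wb"));s=S["color"][130:300,240:400,::-1]; cv2.imwrite("pics/s3.png",cv2.resize(s,None,fx=3.5,fy=3.5,interpolation=2))
st=bot.read_state();print(st["tcp_pos"],st["force"],st["moment"],st["finger_gap"],st["grasp_force"])
```

```text
[ 0.55353663 -0.25847923  0.26087629] [-1.20442923 -0.2630374  -0.33812474] [-0.08927383  0.31792367 -0.02470599] 0.03536828741695938 43.0923593044281
```

View pics/s3.png

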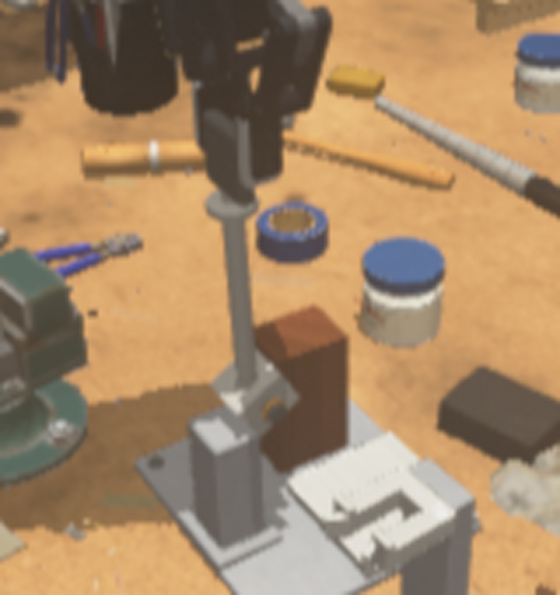

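The pin now stands nearly upright: the collar is at crop (233,206) and the shank meets the bore mouth at (245,385). I'll work out the remaining lean.

Run:
```python
from h import *
D["side"]=pickle.load(open("s3.pkl","rb"))
def q(c,y=-.2587):
    o,d=ray("side",(240+c[0]/3.5,130+c[1]/3.5)); return o+d*(y-o[1])/d[1]
a=q((234,222));b=q((244.5,375));print(q((233,206)),a,b,np.degrees(np.arctan2(a[0]-b[0],a[2]-b[2])))
```

```text
[ 0.55114459 -0.2587      0.2292943 ] [ 0.5512431  -0.2587      0.21972971] [ 0.55286299 -0.2587      0.119494  ] -0.9258678307835255
```

>>> {"op": "arm_command", "data": {"motion": [[[0,0,0.01,0,-1],[0,0,0.015,0,-1],[0,0,0.015,0,-1],[0,0,0.015,0,-1],[0,0,0.01,0,-1],[-0.008,-0.02,0,0,-1],[-0.011,-0.028,0,0,-1],[-0.011,-0.028,0,0,-1],[-0.011,-0.028,0,0,-1],[-0.011,-0.028,0,0,-1]]]}}

```text
time: 5.5
tcp_pos: [0.526, -0.3261, 0.2935]
tool_rot: [0.0, 1.0, 0.0, -0.0]
force: [0.6, 0.5, -1.6]
finger_gap: 0.0352
grasp_force: 43.0
```

>>> {"op": "arm_command", "data": {"motion": [[[-0.011,-0.028,0,0,-1],[-0.011,-0.028,0,0,-1],[-0.011,-0.028,0,0,-1],[-0.011,-0.028,0,0,-1],[-0.011,-0.028,0,0,-1],[0,0,-0.04,0,-1],[0,0,-0.05,0,-1],[0,0,-0.05,0,-1],[0,0,-0.05,0,-1],[0,0,-0.03,0,-1]]]}}

```text
time: 6.33
tcp_pos: [0.4981, -0.3949, 0.1809]
tool_rot: [-0.001, 1.0, 0.0, -0.001]
force: [-0.1, -0.0, -1.1]
finger_gap: 0.0353
grasp_force: 42.9
```

>>> {"op": "arm_command", "data": {"motion": [[[0,0,0,0,-1],[0,0,0,0,-1]]]}}

```text
time: 6.5
tcp_pos: [0.4989, -0.3951, 0.1835]
tool_rot: [-0.0, 1.0, 0.0, -0.0]
force: [0.5, -0.6, -0.8]
finger_gap: 0.0349
grasp_force: 42.9
```

Run:
```python
from station import bot
import cv2,pickle
S=bot.snapshot("side");pickle.dump(S,open("s4.pkl","wb"));s=S["color"][150:350,250:410,::-1]; cv2.imwrite("pics/s4.png",cv2.resize(s,None,fx=3,fy=3,interpolation=2))
st=bot.read_state();print(st["tcp_pos"],st["force"],st["moment"],st["finger_gap"],st["grasp_force"])
```

```text
[ 0.49943609 -0.39534911  0.18449104] [ 0.25350302 -0.50098497 -0.78222577] [0.04462261 0.02769452 0.01980411] 0.035010048421329244 42.902398109436035
```

View pics/s4.png

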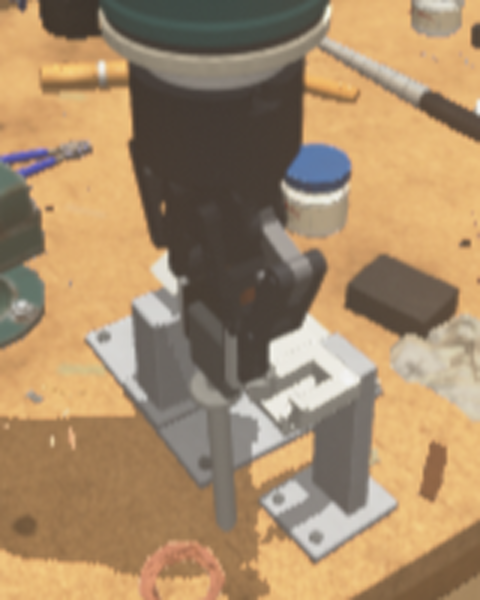

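The pin hangs upright in front of the notch: collar at crop (214,392), tip at (225,525), notch mouth near (265,405).

Run:
```python
from h import *
D["side"]=pickle.load(open("s4.pkl","rb"))
def q(c,y=-.3955):
    o,d=ray("side",(250+c[0]/3,150+c[1]/3)); return (o+d*(y-o[1])/d[1]).round(4)
for c in((214,390),(217,420),(224.5,510),(225,526)):print(c,q(c))
```

```text
(214, 390) [ 0.4936 -0.3955  0.153 ]
(217, 420) [ 0.4949 -0.3955  0.1303]
(224.5, 510) [ 0.498  -0.3955  0.0562]
(225, 526) [ 0.4981 -0.3955  0.0423]
```

>>> {"op": "arm_command", "data": {"motion": [[[0,0,-0.013,0,-1],[0,0,-0.013,0,-1],[0.0155,0,0,0,-1],[0.0155,0,0,0,-1],[0.0155,0,0,0,-1],[0.0155,0,0,0,-1],[0.011,0.0007,0,0,-1],[0.011,0.0007,0,0,-1],[0.011,0.0007,0,0,-1],[0,0,0,0,-1]]]}}

```text
time: 7.38
tcp_pos: [0.548, -0.3932, 0.1705]
tool_rot: [-0.0, 1.0, 0.001, 0.0]
force: [-0.5, 0.3, -2.2]
finger_gap: 0.0347
grasp_force: 42.9
```

Run:
```python
from station import bot
st=bot.read_state();print(st["tcp_pos"],st["force"],st["moment"],st["finger_gap"],st["grasp_force"])
```

```text
[ 0.54795331 -0.39317061  0.17049423] [-0.48653222  0.2802606  -2.18875338] [ 0.0026341  -0.06224042 -0.0537617 ] 0.03471477925642169 42.9318630695343
```

>>> {"op": "arm_command", "data": {"motion": [[[0.004,0,0,0,-1],[0.004,0,0,0,-1],[0.004,0,0,0,-1],[0.004,0,0,0,-1],[0.003,0,0,0,-1],[0,0,0,0,-1],[0,0,0,0,-1]]]}}

```text
time: 7.97
tcp_pos: [0.5563, -0.3936, 0.1706]
tool_rot: [-0.0, 1.0, 0.001, -0.0]
force: [-0.4, 0.3, -0.8]
finger_gap: 0.0355
grasp_force: 42.9
```

>>> {"op": "arm_command", "data": {"motion": [[[0.003,0,0,0,-1],[0.003,0,0,0,-1],[0.003,0,0,0,-1],[0,0,0,0,-1],[0,0,0,0,-1]]]}}

```text
time: 8.38
tcp_pos: [0.5609, -0.3936, 0.1705]
tool_rot: [-0.0, 1.0, 0.001, -0.0]
force: [0.9, 0.4, -0.7]
finger_gap: 0.035
grasp_force: 42.9
```

Run:
```python
from station import bot
import cv2,pickle
S=bot.snapshot("side");pickle.dump(S,open("s5.pkl","wb"));s=S["color"][220:340,290:410,::-1]; cv2.imwrite("pics/s5.png",cv2.resize(s,None,fx=5,fy=5,interpolation=2))
st=bot.read_state();print(st["tcp_pos"],st["force"],st["moment"],st["finger_gap"],st["grasp_force"])
```

```text
[ 0.56080483 -0.39363629  0.17052588] [ 0.33108879 -0.2802496  -1.29300803] [-0.07436185  0.00218918  0.03619839] 0.03492902101310213 42.93453812599182
```

>>> {"op": "arm_command", "data": {"motion": [[[0.002,0,0,0,-1],[0.002,0,0,0,-1],[0,0,0,0,-1],[0,0,0,0,-1]]]}}

```text
time: 8.77
tcp_pos: [0.5628, -0.3936, 0.1705]
tool_rot: [-0.0, 1.0, 0.001, -0.0]
force: [0.0, -0.2, -2.5]
finger_gap: 0.0354
grasp_force: 42.9
```

>>> {"op": "arm_command", "data": {"motion": [[[0.002,0,0,0,-1],[0.002,0,0,0,-1],[0,0,0,0,-1],[0,0,0,0,-1]]]}}

```text
time: 9.1
tcp_pos: [0.5642, -0.3938, 0.1704]
tool_rot: [-0.0, 1.0, 0.0, -0.001]
force: [-5.4, 1.1, 1.7]
finger_gap: 0.0351
grasp_force: 43.3
```

>>> {"op": "arm_command", "data": {"motion": [[[-0.003,0,0,0,-1],[-0.003,0,0,0,-1],[0,0,-0.005,0,-1],[0,0,-0.005,0,-1],[0,0,-0.005,0,-1],[0,0,-0.003,0,-1],[0,0,0,0,-1],[0,0,0,0,-1]]]}}

```text
time: 9.77
tcp_pos: [0.5618, -0.3936, 0.1614]
tool_rot: [-0.0, 1.0, 0.001, -0.0]
force: [-0.1, -0.7, -0.8]
finger_gap: 0.0351
grasp_force: 42.9
```

>>> {"op": "arm_command", "data": {"motion": [[[0,0,-0.001,0,-1],[0,0,-0.001,0,-1],[0,0,-0.001,0,-1],[0,0,-0.001,0,-1],[0,0,0,0,-1],[0,0,0,0,-1]]]}}

```text
time: 10.27
tcp_pos: [0.5621, -0.3937, 0.1605]
tool_rot: [0.0, 1.0, 0.001, 0.0]
force: [-2.1, 1.7, 8.2]
finger_gap: 0.0353
grasp_force: 44.2
```

Run:
```python
from station import bot
import cv2,pickle,numpy as np
S=bot.snapshot("side");pickle.dump(S,open("s6.pkl","wb"));f=lambda s:cv2.resize(s[235:335,310:390,::-1],None,fx=5,fy=5,interpolation=2)
T=bot.snapshot("top");pickle.dump(T,open("t6.pkl","wb"))
cv2.imwrite("pics/s6.png",np.hstack([f(S["color"]),f(pickle.load(open("s5.pkl","rb"))["color"])]))
```

```text
(no output)
```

View pics/s6.png

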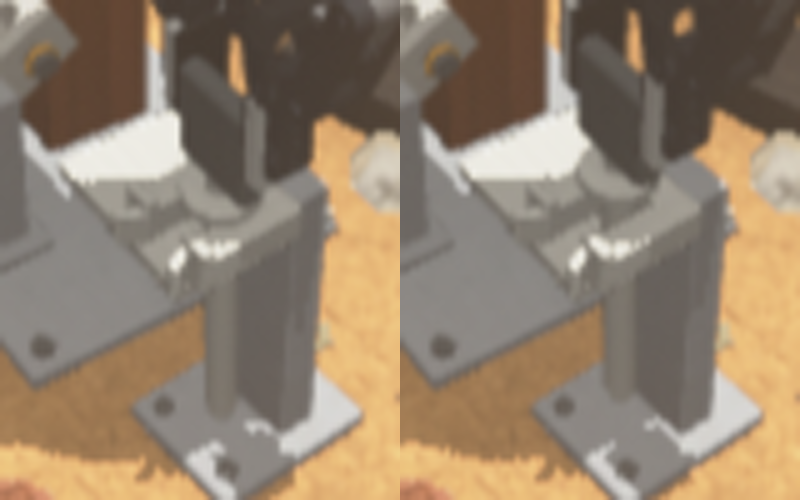

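Left half (now): the collar sits down on the fork, behind the lips, with the tip at crop (220,416). I'll check the tip height, which should be 0.016 when seated.

Run:
```python
from h import *
D["side"]=pickle.load(open("s6.pkl","rb"))
def q(c,y=-.3937):
    o,d=ray("side",(310+c[0]/5,235+c[1]/5)); return (o+d*(y-o[1])/d[1]).round(4)
for c in((223,300),(220.5,400),(220,418),(218,220)):print(c,q(c))
```

```text
(223, 300) [ 0.5613 -0.3937  0.0772]
(220.5, 400) [ 0.5619 -0.3937  0.0245]
(220, 418) [ 0.562  -0.3937  0.0145]
(218, 220) [ 0.5578 -0.3937  0.1178]
```

>>> {"op": "arm_command", "data": {"motion": [[[0,0,0,0,-1],[0,0,0,0,-0.1],[0,0,0,0,0],[0,0,0,0,0.3],[0,0,0,0,0.6],[0,0,0,0,0.6],[0,0,0,0,0.6],[0,0,0,0,0.6]]]}}

```text
time: 11.03
tcp_pos: [0.5617, -0.3937, 0.1595]
tool_rot: [-0.0, 1.0, 0.001, -0.0]
force: [-0.5, -1.1, 0.6]
finger_gap: 0.0684
grasp_force: 0.0
```

>>> {"op": "arm_command", "data": {"motion": [[[0,0,0.01,0,0.6],[0,0,0.03,0,0.6],[0,0,0.05,0,0.6],[0,0,0.06,0,0.6],[0,0,0.06,0,0.6],[0,0,0,0,-1],[0,0,0,0,-1],[0,0,0,0,-1]]]}}

```text
time: 11.7
tcp_pos: [0.5616, -0.3935, 0.2643]
tool_rot: [-0.0, 1.0, 0.001, -0.0]
force: [-1.3, 0.8, -0.1]
finger_gap: 0.0325
grasp_force: 0.0
```

Run:
```python
from station import bot
import cv2,pickle,numpy as np
S=bot.snapshot("side");pickle.dump(S,open("s7.pkl","wb"))
a=pickle.load(open("s6.pkl","rb"))["color"];b=S["color"]
f=lambda s:s[296:322,345:362].astype(int)   # shank region below the fork
print(np.abs(f(a)-f(b)).mean(),np.abs(f(a)-f(b)).max(),bot.read_state()["tcp_pos"])
# shank centre per row: brightness profile
for r in (298,306,314): print(r,a[r,346:362].sum(1)//3,b[r,346:362].sum(1)//3)
```

```text
6.417797888386124 68 [ 0.56141314 -0.39343471  0.26372704]
298 [116 124 122 119 113 107 112 116 117 116 111 102  97  97  98  97] [112 120 118 115 103 108 113 114 113 110 103  95  94  95  95  95]
306 [120 121 125 125 119 109 112 116 117 115 110 101  98  97  96  97] [117 117 120 114 106 109 112 114 112 107  97  94  94  94  94  94]
314 [137 136 135 135 131 111 113 117 118 115 113 113 110 100  96  96] [131 131 129 119 109 112 114 114 111 108 117 122 108  96  93  94]
```

The pin hangs released; its tip shifted less than 1 px. Next I'll take the closed fingers to the +y side of the block.

>>> {"op": "arm_command", "data": {"motion": [[[0.0124,0.066,0,0,-1],[0.0124,0.066,0,0,-1],[0.0124,0.066,0,0,-1],[0.0124,0.066,0,0,-1],[0.0124,0.066,0,0,-1],[0.0124,0.066,0,0,-1],[0.0124,0.066,0,0,-1],[0.0124,0.066,0,0,-1],[0,0,0,0,-1],[0,0,0,0,-1]]]}}

```text
time: 12.58
tcp_pos: [0.6114, -0.1273, 0.2636]
tool_rot: [-0.0, 1.0, 0.002, -0.001]
force: [-0.7, -0.4, 0.1]
finger_gap: -0.0
grasp_force: 0.0
```

>>> {"op": "arm_command", "data": {"motion": [[[0,0,-0.06,0,-1],[0,0,-0.06,0,-1],[0,0,-0.06,0,-1],[0,0,-0.06,0,-1],[0,0,-0.06,0,-1],[0,0,-0.04,0,-1],[0,0,0,0,-1],[0,0,0,0,-1]]]}}

```text
time: 13.25
tcp_pos: [0.6106, -0.1305, 0.0938]
tool_rot: [-0.0, 1.0, 0.0, -0.001]
force: [0.7, 0.3, 0.4]
finger_gap: 0.0003
grasp_force: 0.0
```

>>> {"op": "arm_command", "data": {"motion": [[[0,-0.02,0,0,-1],[0,-0.02,0,0,-1],[0,-0.01,0,0,-1],[0,-0.01,0,0,-1],[0,-0.01,0,0,-1],[0,-0.01,0,0,-1],[0,-0.01,0,0,-1],[0,-0.01,0,0,-1],[0,-0.01,0,0,-1],[0,-0.01,0,0,-1]]]}}

```text
time: 14.08
tcp_pos: [0.6114, -0.19, 0.0945]
tool_rot: [-0.0, 1.0, 0.001, -0.0]
force: [0.3, 0.1, 0.5]
finger_gap: -0.0
grasp_force: 0.5
```

>>> {"op": "arm_command", "data": {"motion": [[[0,-0.008,0,0,-1],[0,-0.008,0,0,-1],[0,-0.008,0,0,-1],[0,-0.008,0,0,-1],[0,-0.008,0,0,-1],[0,-0.008,0,0,-1]]]}}

```text
time: 14.58
tcp_pos: [0.6114, -0.2141, 0.0945]
tool_rot: [-0.0, 1.0, 0.001, -0.0]
force: [-0.3, -0.2, 1.3]
finger_gap: -0.0004
grasp_force: 0.2
```

```bash
cat > blk.py <<'E'
from station import bot
import cv2,numpy as np
from h import *
for n in("side","top"):
    S=bot.snapshot(n);D[n]=S;h=cv2.cvtColor(S["color"],cv2.COLOR_RGB2HSV)
    m=((h[:,:,0]<12)&(h[:,:,1]>110)&(h[:,:,2]>30)).astype(np.uint8)
    m[:190]=0;m[280:]=0;m[:,:300]=0;m[:,410:]=0
    k,l,st,c=cv2.connectedComponentsWithStats(m)
    for i in range(1,k):
        if st[i,4]>80: print(n,st[i],c[i].round(1))
st=bot.read_state();print(st["tcp_pos"],st["force"])
E
python3 blk.py
```

```text
side [318 223  28  21 313] [331.2 232.6]
[ 0.61120214 -0.21461547  0.0944865 ] [-0.03176794 -0.64344933 -0.59412634]
```

>>> {"op": "arm_command", "data": {"motion": [[[0,-0.008,0,0,-1],[0,-0.008,0,0,-1],[0,-0.008,0,0,-1],[0,-0.008,0,0,-1],[0,-0.008,0,0,-1],[0,-0.008,0,0,-1],[0,0,0,0,-1]]]}}

```text
time: 15.27
tcp_pos: [0.6112, -0.2388, 0.0945]
tool_rot: [0.0, 1.0, 0.0, -0.0]
force: [0.5, -0.3, -0.6]
finger_gap: -0.0002
grasp_force: 0.0
```

```bash
python3 blk.py
```

```text
side [321 243  26  28 426] [335.6 256.1]
[ 0.61132766 -0.23776979  0.09451915] [ 0.18075205 -0.31234346 -0.36663447]
```

>>> {"op": "arm_command", "data": {"motion": [[[0,0.03,0.02,0,-1],[0,0.04,0.06,0,-1],[0,0.04,0.06,0,-1],[0,0.04,0.06,0,-1],[0,0.04,0.06,0,-1],[0,0.04,0.06,0,-1],[0,0.04,0,0,-1],[0,0,0,0,-1]]]}}

```text
time: 16.03
tcp_pos: [0.6122, -0.0969, 0.2573]
tool_rot: [-0.001, 1.0, 0.003, 0.002]
force: [-0.1, 0.4, -0.7]
finger_gap: 0.0001
grasp_force: 0.0
```

```bash
cat >> blk.py <<'E'
    
for n in("side","top"):
    h=cv2.cvtColor(D[n]["color"],cv2.COLOR_RGB2HSV)
    m=((h[:,:,0]<12)&(h[:,:,1]>110)&(h[:,:,2]>20)).astype(np.uint8)
    w=(slice(230,285),slice(310,375)) if n=="side" else (slice(196,240),slice(330,400))
    print(n,w); print("\n".join("".join(".#"[x] for x in r) for r in m[w]))
E
python3 blk.py
```

```text
side [320 242  27  29 493] [335.1 255.1]
top [350 209  43  25 656] [369.8 220.9]
[ 0.61133481 -0.10111343  0.2552187 ] [ 0.47545913 -1.27696538 -0.55414557]
side (slice(230, 285, None), slice(310, 375, None))
.................................................................
.................................................................
.................................................................
.................................................................
.................................................................
.................................................................
.................................................................
.................................................................
.................................................................
.................................................................
.................................................................
.................................................................
........................####.....................................
......................#######....
[... 5213 characters left out ...]
...........###.#..#...#.####....##..#.#..###..#..###.........
....................#.....#.#############.#.##.##.#.##.##.##.##.......
....................#####.##.##....##.###.#..#.....#.....######.......
....................##.#.###.................#..#.#.###.#######.......
...............................................#.###.######.#.........
......................................................................
......................................................................
......................................................................
......................................................................
......................................................................
```

Run:
```python
from station import bot
from h import *
S=bot.snapshot("side");b=S["color"]
for uv in((350,222),(393,222),(371.5,222)):
    o,d=ray("top",uv);print((o+d*(.06-o[2])/d[2]).round(4))
a=pickle.load(open("s7.pkl","rb"))["color"]
print(np.abs(a[255:325,340:375].astype(int)-b[255:325,340:375]).mean())
st=bot.read_state();print(st["time"],st["force"]); bot.finish_job()
```

```text
[ 0.605  -0.2307  0.06  ]
[ 0.6037 -0.3202  0.06  ]
[ 0.6044 -0.2754  0.06  ]
18.929251700680272
16.1833 [ 1.01092818 -0.32434961  0.14856806]
the job is handed in; nothing more can be done
```

The job is handed in with the pin drawn and the block tipped. By my camera measurements the block lies flat on the deck, its centre about 12 mm from my estimate of the lying spot. The pin was hanging nearly upright in the notch when I let go, but I did not confirm that again before handing in: my last image comparison there was inconclusive.

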